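# Open the bit case to its sprung stop

## Task

Open the red drill bit case on its timber riser so that it stands ready for use: raise the lid by its steel lift lip and swing it over backwards until it meets the sprung rubber buffer of the stop arm and has pushed the buffer in about half of its 13 mm travel. Never drive the buffer to its end, and leave the lid standing there by itself; leave the other things on the bench alone.

Things in the scene. Friction and masses are not known exactly. Their poses are not given: they have to be found in the camera images.
- case: red flat drill bit case, 107x170x38, screwed onto a pale timber riser 36 thick fixed to the bench. Origin: centre of the case's underside, 36 above the bench. x points from the lid's front (facing left, +y, as the robot sees it) to the hinge at the back, y along the hinge, z up. Case front at x = -49 mm, flush with the riser's front; lid top 36 above the origin. It cannot move
- hinge (a point): middle of the lid's hinge line, at (52, 0, 24) mm in the case's frame; axes as the case's. On its +y side, from y = 62 to 123, a dark bracket on the riser carries a steel stop arm that stands up behind the lid, leaning back; it is clamped at a setting that differs each time and cannot be moved
- case_lid (a joint): lid angle, rad: 0 shut, grows as its front rises and swings over to the back, pi/2 upright, limit 2.62. Starts at 0 to 0.08. Stiff hinge (0.75 N m friction): the lid stays where it is left; moving it takes about 7 N at the lip. It meets the stop's buffer at an angle that differs each time and is not told, from 1.7 to 2.3
- lip_root (a point): middle of the lower edge of the lid's front, on the outside. The lid is a shallow tray, 170 wide, open towards the case: shut, its inner face lies 9 above the hinge line and its 3 thick front wall reaches down to the hinge line's height, its inside 98 before the hinge line, outside 101. Moves with the lid
- lip_edge (a point): middle of the outer edge of the lid's steel lift lip, a plate 70 wide (along y), 36 long, 4 thick, sloping up at 50 degrees and outwards from the top of the lid's front. Shut, this edge is 122 before the hinge line and 37 above it. A closed fingertip tilted 30 to 40 degrees, pointing towards the case and down, fits beneath the lip from the front. Moves with the lid
- buffer (a joint): how far the lid has pushed in the stop's sprung rubber buffer, m: 0 untouched, 0.013 hard at its end. It meets the lid's outer face 80 mm from the hinge line, 70 to +y of the middle. Spring: 1.5 N at first touch plus 0.5 N per mm; 1 mm is 0.0125 rad of lid. Let go, the lid stays, springing back less than 1 mm
- spray_can: upright white spray can with yellow cap, 54x56x197; origin under its centre; a bystander; must not be moved
- wood_glue: upright yellow glue bottle with red cap, 42x55x160; origin under its centre; a bystander; must not be moved
- tape_measure: yellow tape measure, 41x86x66; origin under its centre; a bystander; must not be moved
- wood_block: pale wood offcut, 45x90x35; origin under its centre; a bystander; must not be moved
- masking_tape: roll of cream masking tape lying flat, 106x104x25; origin under its centre; a bystander; must not be moved
- sanding_block: brown sanding block, 59x101x31; origin under its centre; a bystander; must not be moved

How it is judged:
By the outcome, as a careful person would: the job done as asked, in the order asked, and still so for the second after the job is handed in, with the robot touching nothing.
It also fails if it takes over 51 s, if anything falls off the work surface, if the arm or the gripper's body presses on something with over 40 N, if the wrist force passes 120 N, or if a joint passes its speed limit or range.

## Robot

A 6-joint arm with a two-finger parallel gripper is mounted at the origin on a cart in front of the work surface, level with it; the furniture and walls round the work are solid. World frame = base frame: x ahead of the robot, y to its left, z up, the work surface at z = 0. Lengths are in m, angles in rad, forces in N, time in s.
With the tool pointing down it reaches from about 0.25 to 0.775 m from the base axis. Payload 4 kg.
Tool frame: the origin (TCP) lies at the very end of the fingers, on their centre line; the grasp point (between the pads) lies 19 mm behind it; z points along the fingers, y is the line along which they close (so a half turn about z gives the same grasp; the last joint's range is limited). The gripper opens to 94 mm and grips with 3 to 60 N. Pads are 16 mm wide; open, the fingers measure 119 mm over their backs; the gripper's body (75 mm by 177 mm) begins 78 mm behind the grasp point.
Start: joints at [1.183, 0.087, 1.371, -0, 1.684, -0.103], TCP at [0.155, 0.528, 0.206] pointing down, gripper open.
Joint ranges: [-3.1, 3.1], [-0.76, 2.03], [0.27, 2.55], [-1.08, 4.22], [0.17, 2.65], [-2.57, 2.57]. Speed limits (rad/s): [2.79, 2.79, 3.14, 3.14, 3.14, 3.14].

## Interface

Orientations are given as [roll, pitch, yaw] about the fixed x, y, z axes, in that order (R = Rz(yaw) Ry(pitch) Rx(roll)).
In Python, from bench import robot gives the robot as it stands. The module is installed in compiled form; this text tells all that it offers.
- The arm moves only by the tool move_arm, never from a script. Its argument "deltas" is one flat list of numbers, 7 for each row, row after row: the turn, a rotation vector about the tool's x, y, z in rad, then the shift along the tool's x, y, z in cm, then the closure, from -1 (fully open) to 1 (shut). A call has 1 to 8 rows; each row is the pose to reach, as a shift and turn from the pose commanded when the call began, along the tool's axes at that moment; what a row does not reach only later rows make up. A row lasts 1/10 s, in which the tool goes at most 50 mm and 8.59 degrees, less where a joint would pass 70% of its speed; a pose out of reach is approached as far as the arm can. A call with a gripper value outside its range is refused whole. The fingers move at their own pace and stop on an object; the grip force is fixed at half the most. Time passes only in rows, so rows that repeat a pose let the fingers close. It gives the time, the measured TCP pose, the force, the opening and the grip force at its end, in the units of the state.
- robot.get_obs(): the state, without advancing time (a new reading comes with each control period).
- robot.snapshot(name): name is "scene" or "top"; returns a dict with "image" (400x640x3 uint8, red, green, blue), "depth" (400x640 float32, m along the optical axis (not along the pixel's ray), 0 where there is no reading), "fov_y" (degrees; the focal length in pixels is half the picture's height over the tangent of half this angle, whatever the lens; pixels are square), "cx", "cy" (the principal point, pixels), "origin" and "orientation" of the camera in the world. Camera axes: x right, y up, looking along -z (the intrinsics and any distortion apply to the point x, -y, -z); pixel columns grow to the right and rows downward; lengths in m; the calibration is good to about 2 mm. A picture is of the moment at which its call begins.
- robot.close_job(): hands the job in; it is judged then, once.
The state is a dict: "time": time; "joint_positions": joint angles; "qvel": joint speeds; "joint_torque": joint torques, N m; "tool_pos": TCP position; "ee_rot": TCP orientation; "wrist_force": force on the tool from outside, world axes, zero at the start; "wrist_torque": the same for the moment, N m; "width": finger opening in m; "finger_force": force on a finger pad.
Only numpy, scipy, OpenCV 4.12 (cv2) and the standard library are available. Lean on these libraries where they do the work, as an engineer would, in place of code of your own. Each camera call takes 0.05 s, during which the arm holds its last target. There are 200 camera calls.

## Working session

There is one attempt and no reset: what is moved stays moved. The work goes in short steps, Python scripts to look and compute and a tool call to move; the robot and the scene stay as the last step left them, time stands still between calls to the robot, and variables do not carry over. Pictures are saved under pics/ and viewed, at most 10 in all, crops included, and the job is handed in when it is done.

Besides the shell and the picture viewer there is one more tool, called in YAML: its name, and indented under it one key for each argument. move_arm: Moves the arm, as the interface text tells. Its arguments: {"type":"object","properties":{"deltas":{"type":"array","items":{"type":"number"}}},"required":["deltas"]}

```bash
mkdir -p pics
cat > h.py <<'E'
import numpy as np, cv2
from bench import robot
from scipy.spatial.transform import Rotation as R
def snap(n):
    s=robot.snapshot(n); s['f']=200/np.tan(np.radians(s['fov_y'])/2); return s
def rot(o):
    o=np.array(o,float)
    return o if o.shape==(3,3) else R.from_euler('xyz',o).as_matrix()
def cloud(s):
    v,u=np.mgrid[:400,:640]; d=s['depth']
    p=np.stack([(u-s['cx'])/s['f']*d,-(v-s['cy'])/s['f']*d,-d],-1)
    return p@rot(s['orientation']).T+np.array(s['origin'])
E
python3 - <<'E'
from h import *
for n in('scene','top'):
    s=snap(n); cv2.imwrite(f'pics/{n}0.png',s['image'][...,::-1])
    print({k:v for k,v in s.items() if k not in('image','depth')})
print(robot.get_obs())
E
```

```text
{'fov_y': 42.158707765652906, 'cx': 321.0541341494875, 'cy': 194.42893679861692, 'origin': array([-0.35573064,  0.68123135,  1.53252488]), 'orientation': array([ 6.82884174e-01,  6.20381292e-04, -2.20847379e+00]), 'f': np.float64(518.8687290027788)}
{'fov_y': 43.99247331851172, 'cx': 322.42396341145457, 'cy': 199.05234861345872, 'origin': array([ 2.81438833e-01, -1.71852481e-03,  1.89570738e+00]), 'orientation': array([ 0.15970564, -0.00921185, -1.54765937]), 'f': np.float64(495.1109975912816)}
{'time': 0.1, 'joint_positions': array([ 1.18286949e+00,  8.78692523e-02,  1.37210892e+00, -8.13648505e-06,
        1.68361552e+00, -1.03103570e-01]), 'qvel': array([ 1.84591684e-04, -2.67677132e-03, -3.39670970e-03,  2.83562603e-04,
        3.67945721e-04, -1.85747302e-05]), 'joint_torque': array([ 2.52714424e-03, -3.41255522e+01, -3.03301227e+01,  7.20430375e-02,
        3.04476614e-02, -1.04667283e-04]), 'tool_pos': array([0.15436   , 0.52736783, 0.20442477]), 'ee_rot': array([-3.13960141e+00, -1.97905117e-04,  2.85676829e+00]), 'wrist_force': array([ 0.52131032,  1.12791325, -0.2613573 ]), 'wrist_torque': array([-0.02964162, -0.08047771, -0.00714108]), 'finger_force': 0.0, 'width': 0.09402378738688486}
```

View pics/scene0.png

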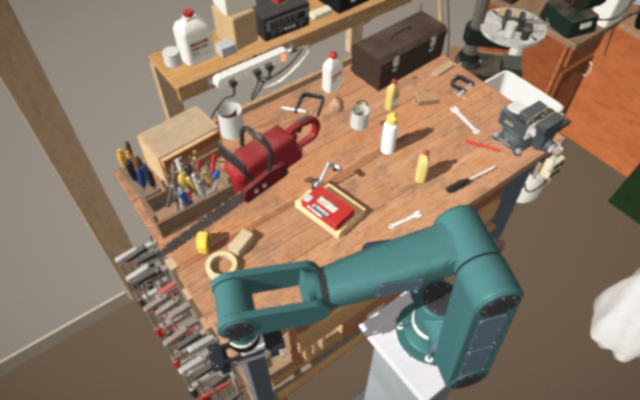

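View pics/top0.png

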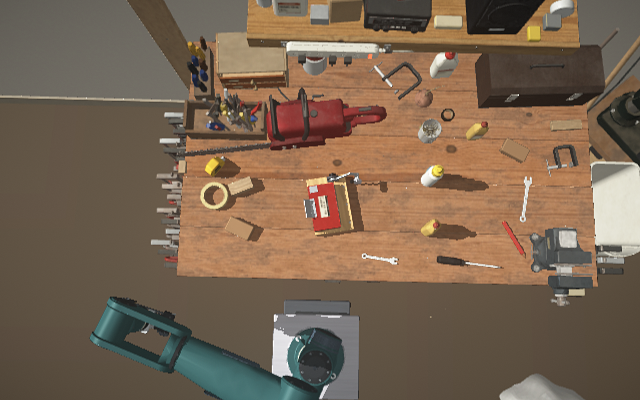

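The top view shows the red case at about (327,207), the steel lip on its left at (309,207), and the stop arm at about (345,178). The scene view shows the case at (328,207) and the stop at (325,173).

Run:
```python
from h import *
for n,(a,b,c,d) in(('top',(290,165,375,245)),('scene',(285,150,380,245))):
    s=snap(n); P=cloud(s); im=s['image'].astype(int)
    cv2.imwrite(f'pics/{n}1.png',cv2.resize(s['image'][b:d,a:c,::-1],None,fx=7,fy=7 if n=='top' else 6,interpolation=cv2.INTER_CUBIC) if n=='top' else cv2.resize(s['image'][b:d,a:c,::-1],None,fx=6,fy=6,interpolation=cv2.INTER_CUBIC))
    z=P[...,2]; roi=np.zeros(z.shape,bool); roi[b:d,a:c]=1
    red=roi&(im[...,0]>100)&(im[...,1]<70)
    m=red|(roi&(abs(z-.0725)<.006))
    print(n,'z med red',np.median(z[red]),'bench z',np.median(z[roi&(z<.02)&(z>-.02)]))
    m=roi&(abs(z-.072)<.007)
    m=cv2.morphologyEx(m.astype(np.uint8),cv2.MORPH_OPEN,np.ones((3,3)))
    n_,l,st,_=cv2.connectedComponentsWithStats(m); m=l==1+np.argmax(st[1:,4])
    q=P[m]; r=cv2.minAreaRect((q[:,:2]*1000).astype(np.float32)); print('lid rect mm',r,np.round(cv2.boxPoints(r)))
    m=roi&(z>.022)&(z<.05); q=P[m]; r=cv2.minAreaRect((q[:,:2]*1000).astype(np.float32)); print('riser-ish',r,np.round(cv2.boxPoints(r)).tolist())
    m=roi&(z>.095); q=P[m]; print('high pts (mm)\n',np.round(q*1000)[np.argsort(q[:,2])][::max(1,len(q)//14)])
```

```text
top z med red 0.07227722401483128 bench z -0.0009735651917734955
lid rect mm ((545.8067626953125, -17.364410400390625), (165.08270263671875, 101.6968994140625), 11.420531272888184) [[455.  16.]
 [475. -84.]
 [637. -51.]
 [617.  49.]]
riser-ish ((562.067138671875, -39.845054626464844), (216.06509399414062, 150.4033966064453), 10.264352798461914) [[442.0, 15.0], [469.0, -133.0], [682.0, -95.0], [655.0, 53.0]]
high pts (mm)
 [[ 665. -134.   95.]
 [ 552.   48.   96.]
 [ 548.   52.   98.]
 [ 558.   56.   99.]
 [ 544.   48.  101.]
 [ 518.   47.  102.]
 [ 652. -137.  104.]
 [ 658.  -89.  106.]
 [ 644. -137.  108.]
 [ 632. -133.  112.]
 [ 664. -100.  116.]
 [ 663. -114.  121.]
 [ 281.   -2. 1896.]
 [ 281.   -2. 1896.]
 [ 281.   -2. 1896.]]
scene z med red 0.07161312836522404 bench z 0.00012860676256620795
lid rect mm ((548.707763671875, -18.477462768554688), (174.15785217285156, 105.26055908203125), 10.846463203430176) [[453.  17.]
 [473. -87.]
 [644. -54.]
 [624.  50.]]
riser-ish ((647.8984375, -35.603302001953125), (404.6466369628906, 176.6702880859375), 2.8086812496185303) [[441.0, 43.0], [450.0, -134.0], [854.0, -114.0], [846.0, 63.0]]
high pts (mm)
 [[ 834.  -46.   95.]
 [ 667. -121.   97.]
 [ 651.  -72.  100.]
 [ 654. -140.  102.]
 [ 666. -121.  103.]
 [ 671. -138.  105.]
 [ 671. -124.  108.]
 [ 642. -130.  114.]
 [ 638. -117.  120.]
 [  81.  211.  585.]
 [  76.  211.  591.]
 [  72.  209.  594.]
 [  90.  234.  598.]
 [-356.  681. 1533.]
 [-356.  681. 1533.]]
```

```bash
cat >> h.py <<'E'
YAW=np.radians(-78.9); XC=np.array([np.cos(YAW),np.sin(YAW),0]); YC=np.array([-XC[1],XC[0],0]); Z=np.array([0,0,1.])
HINGE=np.array([.5467,-.0165,.060])+.052*XC
def tgt(radial,up,y=0,tilt=40,sgn=1):
    "TCP radial (in front of hinge) / up / along y in mm, tool tilt deg -> world p,R"
    t=np.radians(tilt); d=np.sin(t)*XC-np.cos(t)*Z; ty=sgn*YC
    return HINGE+(-radial*XC+up*Z+y*YC)/1000, np.stack([np.cross(ty,d),ty,d],1)
def delta(p,Rm,base=None):
    "row from the current (or given) pose"
    if base is None:
        o=robot.get_obs(); base=(o['tool_pos'],rot(o['ee_rot']))
    return np.r_[R.from_matrix(base[1].T@Rm).as_rotvec(),base[1].T@(p-base[0])*100]
def lidpose(th,r=80,h=9,tilt=40):
    "radial/up of TCP so that the tip's upper corner drives lid to th (deg) from inside"
    b=90-tilt; a=np.radians(b-th); c=101 if a>0 else 98
    z=min(9,-(c-r)*np.tan(a)); t=np.radians(th)
    n=np.radians(360-tilt)
    return np.cos(t)*r-np.sin(t)*z+h*np.cos(n), np.sin(t)*r+np.cos(t)*z+h*np.sin(n)
def rep():
    o=robot.get_obs(); v=(o['tool_pos']-HINGE)*1000
    print('t %.2f radial %.1f y %.1f up %.1f F %s rot %s w %.3f'%(o['time'],-v@XC,v@YC,v[2],np.round(o['wrist_force'],1),np.round(o['ee_rot'],3),o['width']),'q',np.round(o['joint_positions'],2))
E
python3 - <<'E'
from h import *
np.set_printoptions(precision=3,suppress=True)
for s in(1,-1):
    p,Rm=tgt(175,80,sgn=s); print(s,p,delta(p,Rm))
rep()
E
```

```text
1 [0.523 0.104 0.14 ] [  0.379  -0.626   1.046 -47.27  -30.262   6.512]
-1 [0.523 0.104 0.14 ] [  0.71    0.43   -1.952 -47.27  -30.262   6.512]
t 0.20 radial 661.4 y -280.2 up 144.7 F [-0.6 -0.5 -0.5] rot [-3.14  -0.     2.857] w 0.094 q [ 1.18  0.09  1.37 -0.    1.68 -0.1 ]
```

move_arm:
  deltas: [0.05, -0.08, 0.13, -4, -2.6, 0, 1, 0.1, -0.16, 0.26, -8, -5.1, 0, 1, 0.14, -0.23, 0.39, -12, -7.7, 0, 1, 0.19, -0.31, 0.52, -16, -10.2, 0, 1, 0.24, -0.39, 0.65, -20, -12.8, 0, 1, 0.28, -0.47, 0.78, -24, -15.4, 0, 1, 0.33, -0.55, 0.91, -28, -17.9, 0, 1, 0.379, -0.626, 1.046, -32, -20.5, 0, 1]

```text
time: 1.0
tool_pos: [0.4048, 0.2401, 0.2056]
ee_rot: [-3.119, 0.662, 1.839]
wrist_force: [0.9, 0.4, 0.6]
width: 0.0334
finger_force: 0.0
```

Run:
```python
from h import *
np.set_printoptions(precision=3,suppress=True)
rep(); p,Rm=tgt(170,64); print(delta(p,Rm))
```

```text
t 1.00 radial 331.1 y -89.9 up 145.6 F [0.9 0.4 0.6] rot [-3.119  0.662  1.839] w 0.033 q [ 0.8   0.16  1.43 -0.58  1.89  0.46]
[ 0.024 -0.035  0.059 -8.19   8.138 16.542]
```

move_arm:
  deltas: [0.02, -0.03, 0.06, -1.6, 1.6, 3.3, 1, 0.02, -0.03, 0.06, -3.2, 3.2, 6.6, 1, 0.02, -0.03, 0.06, -4.8, 4.8, 9.9, 1, 0.02, -0.03, 0.06, -6.4, 6.4, 13.2, 1, 0.02, -0.03, 0.06, -8.19, 8.14, 16.5, 1, 0.02, -0.03, 0.06, -8.19, 8.14, 16.5, 1]

```text
time: 1.6
tool_pos: [0.5235, 0.0974, 0.121]
ee_rot: [-3.138, 0.692, 1.767]
wrist_force: [0.1, 0.6, -0.8]
width: 0.0003
finger_force: 0.0
```

Run:
```python
from h import *
np.set_printoptions(precision=3,suppress=True)
rep(); p,Rm=tgt(118,0); print(delta(p,Rm))
s=snap('top'); cv2.imwrite('pics/top2.png',cv2.resize(s['image'][150:250,280:400,::-1],None,fx=6,fy=6,interpolation=cv2.INTER_CUBIC))
```

```text
t 1.60 radial 168.2 y -0.8 up 61.0 F [ 0.1  0.6 -0.8] rot [-3.138  0.692  1.767] w 0.000 q [ 0.48  0.23  1.54 -0.66  1.6   0.35]
[-0.002 -0.006  0.002  0.024  0.098  7.902]
```

View pics/top2.png

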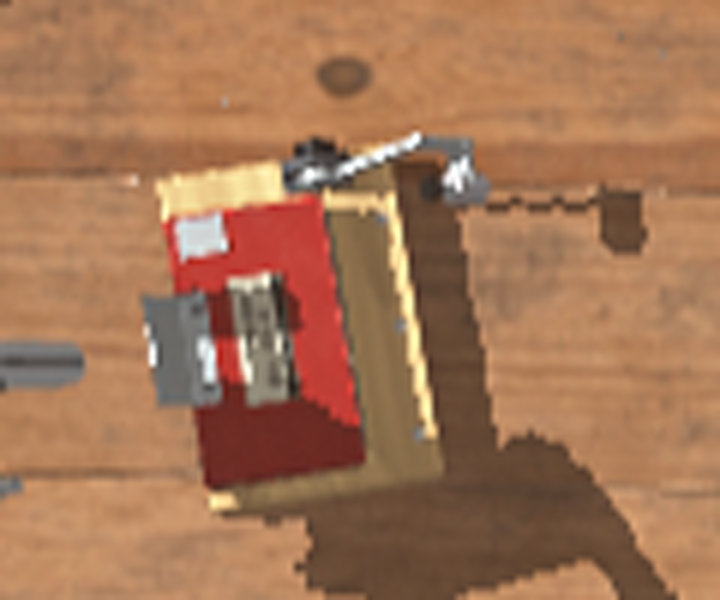

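The closed fingertip is at crop pixel (80,365), in line with the lip centre at (180,350). The stop arm and buffer are at about (460,180). I'll slide it in beneath the lip.

move_arm:
  deltas: [0, 0, 0, 0, 0.1, 2, 1, 0, 0, 0, 0, 0.1, 4, 1, 0, 0, 0, 0, 0.1, 5.5, 1, 0, 0, 0, 0, 0.1, 6.7, 1, 0, 0, 0, 0, 0.1, 7.7, 1, 0, 0, 0, 0, 0.1, 7.7, 1]

```text
time: 2.25
tool_pos: [0.5336, 0.0529, 0.0633]
ee_rot: [-3.141, 0.69, 1.769]
wrist_force: [0.5, -0.9, -1.1]
width: 0.0004
finger_force: 0.0
```

Run:
```python
from h import *
np.set_printoptions(precision=3,suppress=True)
rep()
o=robot.get_obs(); b=(o['tool_pos'],rot(o['ee_rot']))
def T(th,r=104,z=8,h=9,tilt=40):
    t=np.radians(th); n=np.radians(360-tilt)
    return np.cos(t)*r-np.sin(t)*z+h*np.cos(n), np.sin(t)*r+np.cos(t)*z+h*np.sin(n)
for th in range(0,45,5):
    c=T(th); p,Rm=tgt(*c,y=0); print(th,np.round(c,1),delta(p,Rm,b))
s=snap('top'); cv2.imwrite('pics/top3.png',cv2.resize(s['image'][165:240,290:370,::-1],None,fx=7,fy=7,interpolation=cv2.INTER_CUBIC))
```

```text
t 2.25 radial 122.6 y 0.5 up 3.3 F [ 0.5 -0.9 -1.1] rot [-3.141  0.69   1.769] w 0.000 q [ 0.41  0.26  1.63 -0.68  1.45  0.36]
0 [110.9   2.2] [ 0.003 -0.008  0.004 -0.835 -0.054  0.832]
5 [109.8  11.2] [ 0.003 -0.008  0.004 -1.494 -0.055  0.205]
10 [107.9  20.2] [ 0.003 -0.008  0.004 -2.206 -0.056 -0.362]
15 [105.3  28.9] [ 0.003 -0.008  0.004 -2.964 -0.057 -0.865]
20 [101.9  37.3] [ 0.003 -0.008  0.004 -3.764 -0.059 -1.3  ]
25 [97.8 45.4] [ 0.003 -0.008  0.004 -4.598 -0.06  -1.664]
30 [93.  53.1] [ 0.003 -0.008  0.004 -5.461 -0.063 -1.953]
35 [87.5 60.4] [ 0.003 -0.008  0.004 -6.345 -0.065 -2.166]
40 [81.4 67.2] [ 0.003 -0.008  0.004 -7.245 -0.068 -2.302]
```

View pics/top3.png

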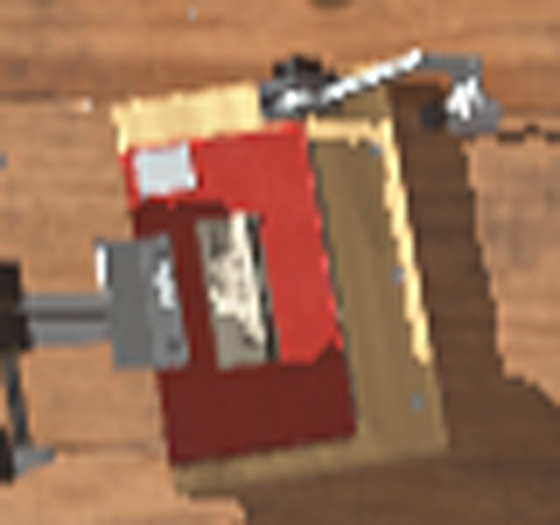

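The finger is beneath the lip: it enters at (110,315) and the lip centre is about (143,303). Now I lift along the arc.

move_arm:
  deltas: [0, -0.01, 0, -0.5, -0.05, 0.5, 1, 0, -0.01, 0, -0.83, -0.05, 0.6, 1, 0, -0.01, 0, -1.2, -0.05, 0.4, 1, 0, -0.01, 0, -1.6, -0.05, 0.1, 1, 0, -0.01, 0, -2.2, -0.05, -0.36, 1, 0, -0.01, 0, -2.96, -0.05, -0.86, 1, 0, -0.01, 0, -3.76, -0.05, -1.3, 1, 0, -0.01, 0, -3.76, -0.05, -1.3, 1]

```text
time: 3.1
tool_pos: [0.5378, 0.0332, 0.0998]
ee_rot: [3.137, 0.7, 1.766]
wrist_force: [-2.1, 5.4, -1.8]
width: 0.0003
finger_force: 2.9
```

Run:
```python
from h import *
np.set_printoptions(precision=3,suppress=True)
rep()
o=robot.get_obs(); b=(o['tool_pos'],rot(o['ee_rot']))
def T(th,r=104,z=8,h=9,tilt=40):
    t=np.radians(th); n=np.radians(360-tilt)
    return np.cos(t)*r-np.sin(t)*z+h*np.cos(n), np.sin(t)*r+np.cos(t)*z+h*np.sin(n)
for th in range(20,50,5):
    c=T(th); p,Rm=tgt(*c,y=0); print(th,np.round(c,1),delta(p,Rm,b))
s=snap('scene'); P=cloud(s); cv2.imwrite('pics/sc3.png',cv2.resize(s['image'][150:250,270:390,::-1],None,fx=6,fy=6,interpolation=cv2.INTER_CUBIC))
```

```text
t 3.10 radial 102.4 y 0.8 up 39.8 F [-2.1  5.4 -1.8] rot [3.137 0.7   1.766] w 0.000 q [ 0.37  0.21  1.62 -0.69  1.48  0.3 ]
20 [101.9  37.3] [ 0.005  0.002  0.001  0.12  -0.082  0.229]
25 [97.8 45.4] [ 0.005  0.002  0.001 -0.718 -0.081 -0.127]
30 [93.  53.1] [ 0.005  0.002  0.001 -1.583 -0.08  -0.409]
35 [87.5 60.4] [ 0.005  0.002  0.001 -2.47  -0.08  -0.613]
40 [81.4 67.2] [ 0.005  0.002  0.001 -3.371 -0.081 -0.74 ]
45 [74.8 73.4] [ 0.005  0.002  0.001 -4.279 -0.081 -0.788]
```

View pics/sc3.png

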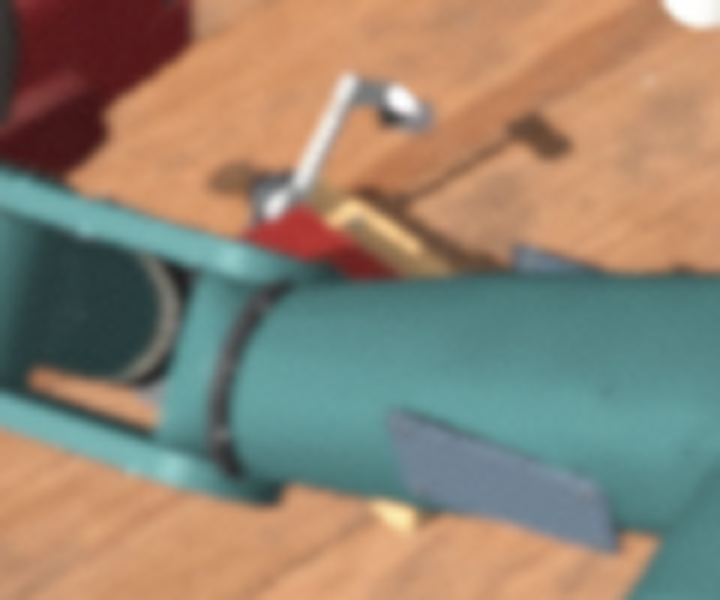

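The arm hides the case in the scene view; only a red corner shows, at (320,240). The contact force of about 6 N fits the lid moving, so I'll carry on along the arc.

move_arm:
  deltas: [0, 0, 0, -0.3, -0.05, 0.1, 1, 0, 0, 0, -0.7, -0.05, -0.1, 1, 0, 0, 0, -1.15, -0.05, -0.25, 1, 0, 0, 0, -1.58, -0.05, -0.4, 1, 0, 0, 0, -2.0, -0.05, -0.5, 1, 0, 0, 0, -2.47, -0.05, -0.6, 1, 0, 0, 0, -2.95, -0.05, -0.68, 1, 0, 0, 0, -3.37, -0.05, -0.74, 1]

```text
time: 3.95
tool_pos: [0.5413, 0.0144, 0.127]
ee_rot: [3.137, 0.697, 1.767]
wrist_force: [-4.7, 12.8, 0.9]
width: 0.0003
finger_force: 6.1
```

Run:
```python
from h import *
np.set_printoptions(precision=3,suppress=True)
rep()
s=snap('top'); P=cloud(s); v=(P-HINGE)*1000; im=s['image'].astype(int)
rad=-v@XC; y=v@YC; up=v[...,2]
red=(im[...,0]>80)&(im[...,1]<60)&(abs(y)<90)&(abs(rad)<140)&(up>0)
a=red&(abs(abs(y)-55)<28)
for k in(-1,1):
    b=a&(y*k>0); b&=rad>5; print(b.sum()); 
    if b.sum()>8: print(np.round(np.c_[rad[b],y[b],up[b]][::max(1,b.sum()//10)]),'slope deg',np.degrees(np.arctan(np.polyfit(rad[b],up[b],1)[0])))
cv2.imwrite('pics/top4.png',cv2.resize(s['image'][165:240,290:370,::-1],None,fx=7,fy=7,interpolation=cv2.INTER_CUBIC))
```

```text
t 3.95 radial 83.4 y 0.7 up 67.0 F [-4.7 12.8  0.9] rot [3.137 0.697 1.767] w 0.000 q [ 0.34  0.17  1.6  -0.69  1.5   0.24]
283
[[ 18. -28.  24.]
 [ 50. -37.  52.]
 [ 80. -41.  62.]
 [ 48. -49.  54.]
 [ 23. -55.  37.]
 [ 72. -56.  59.]
 [ 51. -63.  53.]
 [ 25. -68.  29.]
 [ 74. -71.  66.]
 [ 46. -77.  42.]
 [ 38. -82.   2.]] slope deg 31.93178660921221
198
[[70. 82. 75.]
 [75. 76. 68.]
 [19. 70. 31.]
 [36. 64. 38.]
 [14. 59. 23.]
 [18. 55. 32.]
 [27. 51. 38.]
 [31. 49. 33.]
 [32. 45. 38.]
 [13. 40. 24.]
 [56. 31. 53.]] slope deg 30.46426738290805
```

View pics/top4.png

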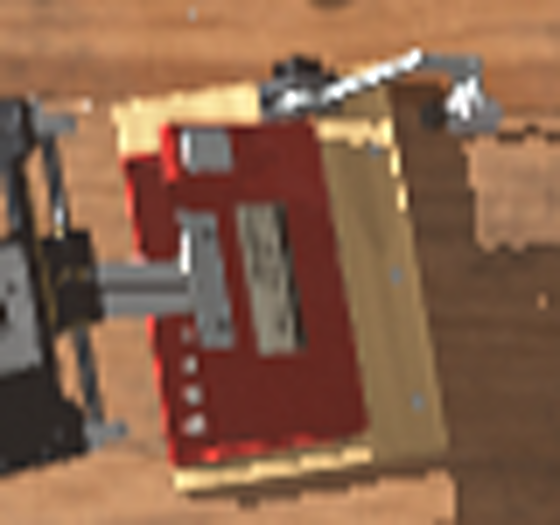

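Lid is up at roughly 35–38°: the lip is at (205,280) and the open front strip shows at (150,320). I'll back the finger out and bring it in again under the front wall's lower edge.

Run:
```python
from h import *
np.set_printoptions(precision=2,suppress=True)
o=robot.get_obs(); b=(o['tool_pos'],rot(o['ee_rot']))
for c in((100,75),(110,57),(83,34)): p,Rm=tgt(*c); print(c,delta(p,Rm,b))
p0,R0=tgt(83,34)
for th in (35,45,55,65,75,85): c=lidpose(th); p,Rm=tgt(*c); print(th,np.round(c,1),delta(p,Rm,(p0,R0)))
```

```text
(100, 75) [ 0.01 -0.    0.    0.85 -0.06 -1.67]
(110, 57) [ 0.01 -0.    0.    2.78 -0.06 -0.93]
(83, 34) [ 0.01 -0.    0.    2.19 -0.08  2.57]
35 [75.7 35.5] [ 0.    0.    0.   -0.66 -0.    0.36]
45 [64.8 49.5] [ 0.    0.    0.   -2.39 -0.   -0.01]
55 [51.5 60.7] [ 0.    0.    0.   -4.13 -0.   -0.02]
65 [36.3 68.8] [ 0.    0.    0.   -5.81  0.    0.34]
75 [19.5 73.7] [ 0.    0.    0.   -7.41 -0.    1.04]
85 [ 4.9 74.7] [ 0.   0.   0.  -8.6 -0.   1.9]
```

move_arm:
  deltas: [0, 0, 0, 0.8, -0.05, -1.6, 1, 0, 0, 0, 1.8, -0.05, -1.3, 1, 0, 0, 0, 2.8, -0.05, -0.9, 1, 0, 0, 0, 2.8, -0.05, -0.6, 1, 0, 0, 0, 2.6, -0.05, 0.5, 1, 0, 0, 0, 2.4, -0.05, 1.7, 1, 0, 0, 0, 2.2, -0.05, 2.5, 1, 0, 0, 0, 2.2, -0.05, 2.5, 1]

```text
time: 4.8
tool_pos: [0.5401, 0.0111, 0.0911]
ee_rot: [-3.141, 0.701, 1.768]
wrist_force: [-0.2, 0.0, -0.2]
width: 0.0006
finger_force: 0.0
```

```bash
python3 -c "
from h import *
rep()"
```

```text
t 4.80 radial 80.3 y -1.2 up 31.1 F [-0.2  0.  -0.2] rot [-3.141  0.701  1.768] w 0.001 q [ 0.34  0.21  1.64 -0.7   1.45  0.28]
```

move_arm:
  deltas: [0, 0, 0, -0.6, 0, 0, 1, 0, 0, 0, -1.5, 0, -0.1, 1, 0, 0, 0, -2.4, 0, -0.25, 1, 0, 0, 0, -3.2, 0, -0.25, 1, 0, 0, 0, -4.1, 0, -0.2, 1, 0, 0, 0, -5, 0, 0, 1, 0, 0, 0, -5.8, 0, 0.2, 1, 0, 0, 0, -5.8, 0, 0.2, 1]

```text
time: 5.6
tool_pos: [0.5493, -0.0322, 0.1295]
ee_rot: [3.139, 0.7, 1.766]
wrist_force: [-2.6, 4.8, -1.3]
width: 0.0003
finger_force: 2.1
```

Run:
```python
from h import *
np.set_printoptions(precision=2,suppress=True)
rep()
o=robot.get_obs(); b=(o['tool_pos'],rot(o['ee_rot']))
for th in (65,75,85,92,99,106): c=lidpose(th); p,Rm=tgt(*c); print(th,np.round(c,1),delta(p,Rm,b))
s=snap('top'); cv2.imwrite('pics/top5.png',cv2.resize(s['image'][165:240,290:370,::-1],None,fx=7,fy=7,interpolation=cv2.INTER_CUBIC))
```

```text
t 5.60 radial 36.1 y -0.5 up 69.5 F [-2.6  4.8 -1.3] rot [3.14 0.7  1.77] w 0.000 q [ 0.25  0.15  1.62 -0.7   1.45  0.17]
65 [36.3 68.8] [0.   0.   0.   0.06 0.05 0.04]
75 [19.5 73.7] [ 0.    0.    0.   -1.54  0.04  0.75]
85 [ 4.9 74.7] [ 0.    0.    0.   -2.72  0.04  1.61]
92 [-4.9 73.9] [ 0.    0.    0.   -3.42  0.04  2.3 ]
99 [-14.5  71.8] [ 0.    0.    0.   -4.02  0.03  3.08]
106 [-23.8  68.6] [ 0.    0.    0.   -4.53  0.03  3.92]
```

View pics/top5.png

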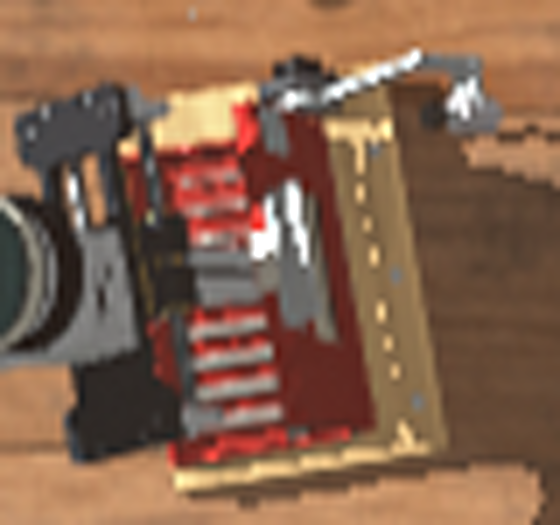

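The case is open with the bits showing at (230,370); the lid stands at about 65°, its top edge near (265,240). I'll push on to about 95°, short of any stop setting.

move_arm:
  deltas: [0, 0, 0, -0.5, 0.04, 0.25, 1, 0, 0, 0, -1, 0.04, 0.5, 1, 0, 0, 0, -1.5, 0.04, 0.75, 1, 0, 0, 0, -2.1, 0.04, 1.15, 1, 0, 0, 0, -2.7, 0.04, 1.6, 1, 0, 0, 0, -3.1, 0.04, 2, 1, 0, 0, 0, -3.4, 0.04, 2.3, 1, 0, 0, 0, -3.5, 0.04, 2.4, 1]

```text
time: 6.45
tool_pos: [0.5584, -0.0724, 0.1335]
ee_rot: [3.138, 0.698, 1.767]
wrist_force: [-4.6, 8.6, 0.8]
width: 0.0006
finger_force: 4.6
```

Run:
```python
from h import *
np.set_printoptions(precision=2,suppress=True)
rep()
o=robot.get_obs(); b=(o['tool_pos'],rot(o['ee_rot']))
for th in range(93,137,3): c=lidpose(th); p,Rm=tgt(*c); print(th,np.round(c,1),delta(p,Rm,b))
for n in('top','scene'):
    s=snap(n); P=cloud(s); v=(P-HINGE)*1000
    rad=-v@XC; y=v@YC; up=v[...,2]; m=(y>58)&(y<130)&(rad<10)&(rad>-150)&(up>15)&(up<150)
    q=np.c_[rad,][m] if 0 else np.c_[rad[m],y[m],up[m]]
    print(n,len(q)); print(np.round(q[np.argsort(q[:,2])][::max(1,len(q)//25)]).astype(int).tolist())
cv2.imwrite('pics/sc5.png',cv2.resize(s['image'][150:250,270:390,::-1],None,fx=6,fy=6,interpolation=cv2.INTER_CUBIC))
```

```text
t 6.45 radial -5.1 y 0.7 up 73.5 F [-4.6  8.6  0.8] rot [3.14 0.7  1.77] w 0.001 q [ 0.18  0.13  1.63 -0.71  1.41  0.11]
93 [-6.3 73.6] [ 0.01  0.    0.   -0.1  -0.07  0.07]
96 [-10.4  72.8] [ 0.01  0.    0.   -0.37 -0.07  0.4 ]
99 [-14.5  71.8] [ 0.01  0.    0.   -0.62 -0.07  0.74]
102 [-18.5  70.6] [ 0.01  0.    0.   -0.84 -0.08  1.09]
105 [-22.5  69.2] [ 0.01  0.    0.   -1.06 -0.08  1.46]
108 [-26.4  67.5] [ 0.01  0.    0.   -1.25 -0.08  1.83]
111 [-30.2  65.7] [ 0.01  0.    0.   -1.42 -0.08  2.22]
114 [-33.9  63.6] [ 0.01  0.    0.   -1.57 -0.09  2.61]
117 [-37.4  61.4] [ 0.01  0.    0.   -1.7  -0.09  3.01]
120 [-40.9  59. ] [ 0.01  0.    0.   -1.81 -0.09  3.42]
123 [-44.2  56.4] [ 0.01  0.    0.   -1.9  -0.09  3.83]
126 [-47.4  53.6] [ 0.01  0.    0.   -1.97 -0.09  4.24]
129 [-50.4  50.7] [ 0.01  0.    0.   -2.01 -0.1   4.66]
132 [-53.3  47.6] [ 0.01  0.    0.   -2.03 -0.1   5.08]
135 [-56.   44.4] [ 0.01  0.    0.   -2.03 -0.1   5.51]
top 160
[[-9, 103, 16], [-42, 97, 21], [2, 103, 25], [2, 107, 27], [-93, 63, 30], [-95, 101, 32], [-83, 75, 35], [-94, 92, 36], [-86, 93, 37], [
[... 190 characters left out ...]
63], [-17, 79, 92], [-13, 60, 97], [-11, 86, 98], [-14, 63, 100], [-11, 66, 104]]
scene 40
[[-88, 100, 30], [-81, 99, 30], [-84, 101, 32], [-81, 94, 34], [-84, 91, 34], [-93, 85, 37], [-93, 99, 37], [-78, 101, 37], [-89, 96, 38], [-87, 89, 38], [-84, 92, 39], [-85, 97, 40], [-95, 101, 40], [-94, 85, 41], [-90, 87, 43], [-91, 93, 44], [-71, 100, 44], [-85, 83, 44], [-79, 97, 45], [-84, 97, 46], [-88, 100, 46], [-75, 99, 47], [-85, 102, 47], [-85, 87, 47], [-78, 77, 49], [-69, 99, 51], [-76, 99, 51], [-70, 75, 51], [-79, 102, 52], [-73, 78, 53], [-77, 95, 53], [-70, 99, 56], [-64, 99, 56], [-64, 74, 57], [-58, 99, 60], [-62, 98, 63], [-63, 103, 64], [-59, 99, 65], [-67, 96, 66], [-61, 97, 70]]
```

View pics/sc5.png

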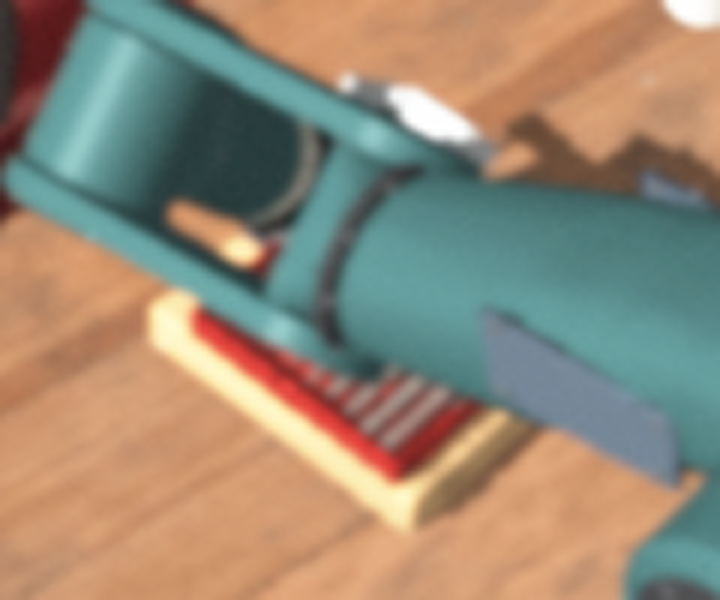

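The arm covers the lid, but the open case shows at (380,420) and the buffer at (430,110). The depth points put the buffer face at a lid angle of roughly 120–130°, so I'll advance to 114° and then creep.

move_arm:
  deltas: [0, 0, 0, -0.35, -0.05, 0.4, 1, 0, 0, 0, -0.6, -0.05, 0.74, 1, 0, 0, 0, -0.84, -0.05, 1.09, 1, 0, 0, 0, -1.06, -0.05, 1.46, 1, 0, 0, 0, -1.25, -0.05, 1.83, 1, 0, 0, 0, -1.42, -0.05, 2.22, 1, 0, 0, 0, -1.5, -0.05, 2.4, 1, 0, 0, 0, -1.57, -0.05, 2.6, 1]

```text
time: 7.35
tool_pos: [0.5636, -0.1004, 0.1238]
ee_rot: [3.138, 0.699, 1.767]
wrist_force: [-4.3, 9.2, 1.2]
width: 0.0004
finger_force: 4.7
```

```bash
cat >> h.py <<'E'
def lidang(h=9):
    "lid angle (deg) and force along push normal from measured TCP (tip corner on inner face, 9 off)"
    o=robot.get_obs(); v=(o['tool_pos']-HINGE)*1000; n=np.radians(-40)
    a,b=-v@XC-h*np.cos(n), v[2]-h*np.sin(n); r=np.hypot(a,b)
    th=np.arctan2(b,a)-np.arcsin(9/r); F=o['wrist_force']
    nrm=-(-np.sin(th)*-XC+np.cos(th)*Z)
    print('theta %.2f r %.1f M about hinge %.3f Nm'%(np.degrees(th),np.sqrt(r*r-81),np.cross(np.r_[a,b],[-F@XC,F[2]])/1000*-1))
E
python3 - <<'E' 2>/dev/null
from h import *
np.set_printoptions(precision=2,suppress=True)
rep();lidang()
o=robot.get_obs(); b=(o['tool_pos'],rot(o['ee_rot']))
for th in range(113,133,2): c=lidpose(th); p,Rm=tgt(*c); print(th,delta(p,Rm,b))
E
```

```text
t 7.35 radial -33.6 y 0.5 up 63.8 F [-4.3  9.2  1.2] rot [3.14 0.7  1.77] w 0.000 q [ 0.12  0.14  1.65 -0.72  1.36  0.08]
theta 113.76 r 80.0 M about hinge 0.731 Nm
113 [ 0.01  0.    0.    0.04 -0.05 -0.1 ]
115 [ 0.01  0.    0.   -0.06 -0.05  0.17]
117 [ 0.01  0.    0.   -0.14 -0.05  0.43]
119 [ 0.01  0.    0.   -0.22 -0.05  0.7 ]
121 [ 0.01  0.    0.   -0.28 -0.05  0.98]
123 [ 0.01  0.    0.   -0.34 -0.06  1.25]
125 [ 0.01  0.    0.   -0.38 -0.06  1.53]
127 [ 0.01  0.    0.   -0.42 -0.06  1.81]
129 [ 0.01  0.    0.   -0.45 -0.06  2.09]
131 [ 0.01  0.    0.   -0.47 -0.06  2.37]
```

move_arm:
  deltas: [0, 0, 0, -0.06, 0, 0.17, 1, 0, 0, 0, -0.1, 0, 0.3, 1, 0, 0, 0, -0.14, 0, 0.43, 1, 0, 0, 0, -0.18, 0, 0.56, 1, 0, 0, 0, -0.22, 0, 0.7, 1, 0, 0, 0, -0.22, 0, 0.7, 1]

```text
time: 7.95
tool_pos: [0.5648, -0.1065, 0.1198]
ee_rot: [3.138, 0.699, 1.767]
wrist_force: [-2.9, 7.7, 1.7]
width: 0.0004
finger_force: 4.1
```

```bash
python3 -c "
from h import *
rep();lidang()" 2>/dev/null
```

```text
t 7.95 radial -39.8 y 0.4 up 59.8 F [-2.9  7.7  1.7] rot [3.138 0.699 1.767] w 0.000 q [ 0.11  0.14  1.65 -0.72  1.34  0.08]
theta 119.04 r 80.1 M about hinge 0.616 Nm
```

move_arm:
  deltas: [0, 0, 0, -0.03, 0, 0.14, 1, 0, 0, 0, -0.06, 0, 0.28, 1, 0, 0, 0, -0.06, 0, 0.28, 1]

```text
time: 8.25
tool_pos: [0.5652, -0.1088, 0.1182]
ee_rot: [3.138, 0.699, 1.767]
wrist_force: [-4.0, 7.8, 0.4]
width: 0.0006
finger_force: 4.1
```

```bash
python3 -c "
from h import *
rep();lidang()" 2>/dev/null
```

```text
t 8.25 radial -42.1 y 0.4 up 58.2 F [-4.   7.8  0.4] rot [3.138 0.699 1.767] w 0.001 q [ 0.11  0.14  1.65 -0.72  1.34  0.08]
theta 121.06 r 80.1 M about hinge 0.558 Nm
```

```bash
cat >> h.py <<'E'
def M(h=9,N=5):
    L=[]
    for i in range(N):
        o=robot.get_obs(); v=(o['tool_pos']-HINGE)*1000; n=np.radians(-40)
        a,b=-v@XC-h*np.cos(n), v[2]-h*np.sin(n); r=np.hypot(a,b); F=o['wrist_force']
        L.append((np.degrees(np.arctan2(b,a)-np.arcsin(9/r)),np.sqrt(r*r-81),-(a*F[2]+b*(F@XC))/1000,*F,o['finger_force']))
        if i<N-1: robot.snapshot('top')
    print('t %.2f'%o['time'],'theta r M F ff',np.round(np.mean(L,0),2),'sd M %.3f'%np.std([l[2] for l in L]))
E
python3 -c "
from h import *
M()"
```

```text
t 8.45 theta r M F ff [121.06  80.07   0.6   -4.12   7.92   1.13   4.09] sd M 0.032
```

move_arm:
  deltas: [0, 0, 0, -0.02, 0, 0.14, 1, 0, 0, 0, -0.05, 0, 0.28, 1, 0, 0, 0, -0.05, 0, 0.28, 1]

```text
time: 8.75
tool_pos: [0.5657, -0.111, 0.1164]
ee_rot: [3.138, 0.699, 1.767]
wrist_force: [-3.6, 8.7, 2.2]
width: 0.0005
finger_force: 4.1
```

```bash
python3 -c "
from h import *
M()"
```

```text
t 8.95 theta r M F ff [123.07  80.07   0.64  -3.92   8.51   1.4    4.09] sd M 0.042
```

move_arm:
  deltas: [0, 0, 0, -0.02, 0, 0.14, 1, 0, 0, 0, -0.04, 0, 0.28, 1, 0, 0, 0, -0.04, 0, 0.28, 1]

```text
time: 9.25
tool_pos: [0.5661, -0.1131, 0.1146]
ee_rot: [3.138, 0.699, 1.767]
wrist_force: [-4.3, 8.4, 0.9]
width: 0.0005
finger_force: 4.1
```

```bash
python3 -c "
from h import *
M()"
```

```text
t 9.45 theta r M F ff [125.08  80.08   0.6   -4.17   8.17   1.33   4.08] sd M 0.024
```

move_arm:
  deltas: [0, 0, 0, -0.02, 0, 0.14, 1, 0, 0, 0, -0.04, 0, 0.28, 1, 0, 0, 0, -0.04, 0, 0.28, 1]

```text
time: 9.75
tool_pos: [0.5664, -0.1151, 0.1127]
ee_rot: [3.138, 0.699, 1.767]
wrist_force: [-3.8, 8.3, 2.1]
width: 0.0001
finger_force: 4.1
```

```bash
python3 -c "
from h import *
M()"
```

```text
t 9.95 theta r M F ff [127.09  80.06   0.63  -4.4    8.2    1.93   4.08] sd M 0.021
```

move_arm:
  deltas: [0, 0, 0, -0.01, 0, 0.14, 1, 0, 0, 0, -0.03, 0, 0.28, 1, 0, 0, 0, -0.03, 0, 0.28, 1]

```text
time: 10.25
tool_pos: [0.5668, -0.1171, 0.1107]
ee_rot: [3.138, 0.699, 1.767]
wrist_force: [-4.4, 8.4, 2.0]
width: 0.0007
finger_force: 4.1
```

```bash
python3 -c "
from h import *
M()"
```

```text
t 10.45 theta r M F ff [129.08  80.06   0.64  -4.3    8.69   2.01   4.09] sd M 0.027
```

move_arm:
  deltas: [0, 0, 0, 0, 0, 0.1, 1, 0, 0, 0, -0.01, 0, 0.21, 1, 0, 0, 0, -0.01, 0, 0.21, 1]

```text
time: 10.75
tool_pos: [0.567, -0.1183, 0.1094]
ee_rot: [3.138, 0.699, 1.767]
wrist_force: [-5.2, 9.4, 3.5]
width: 0.0007
finger_force: 5.0
```

```bash
python3 -c "
from h import *
M()"
```

```text
t 10.95 theta r M F ff [130.33  80.04   0.73  -4.96   9.53   2.83   5.03] sd M 0.049
```

First touch: the finger force stepped from 4.09 to 5.03. I'll take calibrated steps from here.

move_arm:
  deltas: [0, 0, 0, 0, 0, 0.1, 1, 0, 0, 0, 0, 0, 0.2, 1, 0, 0, 0, 0, 0, 0.2, 1]

```text
time: 11.25
tool_pos: [0.5673, -0.1194, 0.1081]
ee_rot: [3.138, 0.699, 1.767]
wrist_force: [-6.4, 10.5, 3.7]
width: 0.0005
finger_force: 5.6
```

```bash
python3 -c "
from h import *
M()"
```

```text
t 11.45 theta r M F ff [131.58  80.03   0.85  -5.85  10.84   3.68   5.65] sd M 0.024
```

move_arm:
  deltas: [0, 0, 0, 0, 0, 0.1, 1, 0, 0, 0, 0, 0, 0.2, 1, 0, 0, 0, 0, 0, 0.2, 1]

```text
time: 11.75
tool_pos: [0.5675, -0.1206, 0.1067]
ee_rot: [3.138, 0.699, 1.767]
wrist_force: [-6.0, 11.1, 4.6]
width: 0.0007
finger_force: 6.2
```

```bash
python3 -c "
from h import *
M(N=8)"
```

```text
t 12.10 theta r M F ff [132.86  80.01   0.94  -6.52  11.26   4.77   6.22] sd M 0.039
```

move_arm:
  deltas: [0, 0, 0, 0, 0, 0.1, 1, 0, 0, 0, 0, 0, 0.2, 1, 0, 0, 0, 0, 0, 0.2, 1]

```text
time: 12.4
tool_pos: [0.5677, -0.1217, 0.1054]
ee_rot: [3.138, 0.699, 1.766]
wrist_force: [-6.7, 13.0, 6.0]
width: 0.0003
finger_force: 6.8
```

```bash
python3 -c "
from h import *
M(N=8)"
```

```text
t 12.75 theta r M F ff [134.13  80.     1.06  -7.39  12.79   5.51   6.81] sd M 0.035
```

move_arm:
  deltas: [0, 0, 0, 0, 0, 0.05, 1, 0, 0, 0, 0.005, 0, 0.1, 1, 0, 0, 0, 0.005, 0, 0.1, 1]

```text
time: 13.05
tool_pos: [0.5678, -0.1222, 0.1047]
ee_rot: [3.138, 0.699, 1.766]
wrist_force: [-8.8, 13.9, 6.5]
width: 0.0004
finger_force: 7.3
```

```bash
python3 -c "
from h import *
M(N=8)"
```

```text
t 13.40 theta r M F ff [134.71  79.99   1.13  -7.83  13.2    6.34   7.3 ] sd M 0.030
```

move_arm:
  deltas: [0, 0, 0, 0, 0, -0.1, 1, 0, 0, 0, 0, 0, -0.3, 1, 0, 0, 0, 0, 0, -1, 1, 0, 0, 0, 0, 0, -3, 1, 0, 0, 0, 0, 0, -6, 1, 0, 0, 0, 0, 0, -10, 1, 0, 0, 0, 0, 0, -13, 1, 0, 0, 0, 0, 0, -13, 1]

```text
time: 14.2
tool_pos: [0.554, -0.0403, 0.2077]
ee_rot: [3.126, 0.702, 1.762]
wrist_force: [0.8, 0.4, 0.5]
width: 0.0006
finger_force: 0.0
```

Run:
```python
from h import *
np.set_printoptions(precision=2,suppress=True)
rep(); s=snap('top'); P=cloud(s); v=(P-HINGE)*1000; im=s['image'].astype(int)
cv2.imwrite('pics/top6.png',cv2.resize(s['image'][160:240,290:380,::-1],None,fx=7,fy=7,interpolation=cv2.INTER_CUBIC))
```

```text
t 14.20 radial 27.2 y 2.6 up 147.7 F [0.8 0.4 0.5] rot [3.13 0.7  1.76] w 0.001 q [ 0.24  0.09  1.53 -0.7   1.55  0.07]
```

View pics/top6.png

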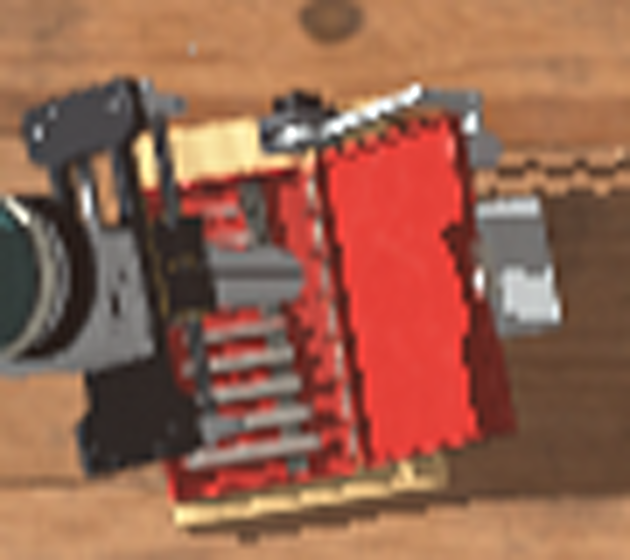

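The lid stands open by itself: its inner face is at about (410,290), the lip at (520,270), and the stop's buffer is behind it at (480,150). I'll pull further clear and hand in.

move_arm:
  deltas: [0, 0, 0, 0, 0, -3, 1, 0, 0, 0, 0, 0, -6, 1, 0, 0, 0, 0, 0, -8, 1, 0, 0, 0, 0, 0, -8, 1, 0, 0, 0, 0, 0, -8, 1, 0, 0, 0, 0, 0, -8, 1]

```text
time: 14.85
tool_pos: [0.5407, 0.0075, 0.261]
ee_rot: [-3.139, 0.701, 1.77]
wrist_force: [0.8, 0.1, 0.2]
width: 0.0006
finger_force: 0.0
```

Run:
```python
from h import *
rep(); print(robot.close_job())
```

```text
t 14.85 radial 76.7 y -1.3 up 201.0 F [0.8 0.1 0.2] rot [-3.139  0.701  1.77 ] w 0.001 q [ 0.33  0.09  1.42 -0.7   1.7   0.06]
the job is handed in; nothing more can be done
None
```

The job is handed in at 14.9 s: the lid was raised by its lip and stands open by itself on the buffer, pressed in an estimated 5.5–7 mm of its 13 mm (worked out from force and fingertip position, not measured directly), and the arm is clear.

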